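# Set the pour-over stand to its mark and cam it shut

### The job

Take the coffee stand's sliding leg by the orange cam lever on its head, pull it up out of its click stop and raise it until the blue index is level with the red pointer on the gauge, with the lever still open. Keeping the leg at that mark the whole time, slide the orange lever fully across to its closed end, the end towards the gauge, and finish still holding it there, since the leg drops if it is let go and I will then tighten the screw. Leave the pointer, the mug and the things around alone.

Things in the scene. Friction and masses are not known exactly. Their poses are not given: they have to be found in the camera images.
- stand: pour-over coffee stand, fixed: wooden base 150 x 300 x 12 mm (its centre at y -25 mm) with a steel sleeve 34 x 36 mm at the origin, black collar top at z 145 mm. Origin on the worktop under the sleeve; x to the stand's back, y to the gauge, z up; yaw varies. The gauge, an aluminium bar 10 x 14 mm, stands at y 105 mm, up to z 198 mm.
- leg: sliding leg, 0.35 kg: black head 36 x 116 x 22 mm with a 96 mm steel ring at -y and a thin hanging strip at +y. Origin: centre of the head's underside, z 150 mm when down; axes as the stand's. Moves only up and down, 112 mm. Fully down a click stop holds it (about 6 N on top of 4 N weight, gone after 10 mm); above that it drops when let go.
- cam_lever (a joint): travel of the orange cam lever along the head's top, m: 0 = open end, away from the gauge; 0.030 = closed end, towards the gauge (green dot on the head's front). Slides along the stand's +y, friction about 4 N, stays where left. It rides on the leg, so holding the lever holds the leg; by itself it does not lock the leg.
- lever_grip (a point): point in the lever's upright orange fin, on its centre plane, 30 mm above the head's top, 14 mm below the fin's top. Fin 12 mm thick along the stand's y (pinch it across this), 28 mm wide along x, 44 mm tall; its foot is 46 mm long along y, 7 mm high; two end stops 7 mm high stand on the head 51 mm either side of its middle.
- index_tip (a point): tip of the blue index on the leg's hanging strip, 10 x 18 x 5 mm, pointing to +y; 55 mm below the head's underside. Moves with the leg.
- pointer_tip (a point): tip of the red pointer clip on the gauge bar, 5 mm thick, pointing to -y, 3 mm from the index's path; set 145 to 185 mm above the worktop. The length mark: the index tip must come level with it.
- mug: green coffee mug, 86 x 118 x 96 mm, standing on the stand's base under the ring; origin at its foot's centre
- salt: salt shaker with grey cap, 44 x 44 x 90 mm, upright; origin at its foot's centre
- carafe: brown syrup carafe with a glass stopper, 102 x 102 x 114 mm, upright; origin at its foot's centre
- spoon: metal spoon lying flat, 173 x 38 x 17 mm; origin at its middle

How it is judged:
By the outcome, as a careful person would: the job done as asked, in the order asked, and still so for the second after the job is handed in, while the arm keeps its last pose, push and grip.
It also fails if it takes over 42 s, if anything falls off the work surface, if the arm or the gripper's body presses on something with over 40 N, if the wrist force passes 120 N, or if a joint passes its speed limit or range.

### The arm

A 6-joint arm with a two-finger parallel gripper is mounted at the origin on a cart in front of the work surface, level with it; the furniture and walls round the work are solid. World frame = base frame: x ahead of the robot, y to its left, z up, the work surface at z = 0. Lengths are in m, angles in rad, forces in N, time in s.
With the tool pointing down it reaches from about 0.25 to 0.775 m from the base axis. Payload 4 kg.
Tool frame: the origin (TCP) lies midway between the tips of the shut fingers; the grasp point (between the pads) lies 19 mm behind it; z points along the fingers, y is the line along which they close (so a half turn about z gives the same grasp; the last joint's range is limited). The gripper opens to 94 mm and grips with 3 to 60 N. Pads are 16 mm wide; open, the fingers measure 119 mm over their backs; the gripper's body (75 mm by 177 mm) begins 78 mm behind the grasp point.
Start: joints at [-0.103, 0.087, 1.371, -0, 1.684, -0.103], TCP at [0.55, -0, 0.18] pointing down, gripper open.
Joint ranges: [-3.1, 3.1], [-0.76, 2.03], [0.27, 2.55], [-1.08, 4.22], [0.17, 2.65], [-2.57, 2.57]. Speed limits (rad/s): [2.79, 2.79, 3.14, 3.14, 3.14, 3.14].

### API

Orientations are given as [roll, pitch, yaw] about the fixed x, y, z axes, in that order (R = Rz(yaw) Ry(pitch) Rx(roll)).
In Python, from bench import robot gives the robot as it stands.
- The arm moves only by the tool servo_tool, never from a script. Its argument "moves" is a list of rows, each a list of 5 numbers: the shift along the tool's x, y, z in units of 25 mm (1.0 is 25 mm), then the turn about the tool's z in units of 6 degrees (1.0 is 6 degrees), then the closure, from 0 (fully open) to 1 (shut). In form: [[dx, dy, dz, yaw, gripper], ...]. A call has 1 to 10 rows; each row is the pose to reach, as a shift and turn from the pose commanded when the call began, along the tool's axes at that moment; what a row does not reach only later rows make up. A row lasts 1/12 s, in which the tool goes at most 41.7 mm and 7.16 degrees, less where a joint would pass 70% of its speed; a pose out of reach is approached as far as the arm can. A call with a gripper value outside its range is refused whole. The fingers move at their own pace and stop on an object; the grip force is fixed at half the most. Time passes only in rows, so rows that repeat a pose let the fingers close. It gives the time, the measured TCP pose, the force, the opening and the grip force at its end, in the units of the state.
- robot.get_obs(): the state, without advancing time (a new reading comes with each control period).
- robot.snapshot(name): name is "scene" or "side" or "wrist"; returns a dict with "image" (420x560x3 uint8, blue, green, red), "fx", "fy", "cx", "cy" (pixels), "k1" (the pictures are not rectified: a ray, as slopes to the right and down, at radius r is drawn at 1 + k1 r^2 times it, then the intrinsics apply), "eye" and "orientation" of the camera in the world; the wrist camera has in their place "T_tool_cam" (4x4, takes a point from camera to tool coordinates, whose origin is the TCP and whose axes are the flange's). Camera axes: x right, y down, z forward; pixel columns grow to the right and rows downward; lengths in m; the calibration is good to about 2 mm. A picture is of the moment at which its call begins: read the wrist's pose just before it. There is no depth.
- robot.close_job(): hands the job in; it is judged then, once.
The state is a dict: "time": time; "joint_positions": joint angles; "qvel": joint speeds; "joint_torque": joint torques, N m; "tool_pos": TCP position; "ee_rot": TCP orientation; "wrist_force": force on the tool from outside, world axes, zero at the start; "wrist_torque": the same for the moment, N m; "width": finger opening in m; "finger_force": force on a finger pad.
Only numpy, scipy, OpenCV 4.12 (cv2) and the standard library are available. Lean on these libraries where they do the work, as an engineer would, in place of code of your own. Each camera call takes 0.05 s, during which the arm holds its last target. There are 200 camera calls.

## Working session

There is one attempt and no reset: what is moved stays moved. The work goes in short steps, Python scripts to look and compute and a tool call to move; the robot and the scene stay as the last step left them, time stands still between calls to the robot, and variables do not carry over. Pictures are saved under pics/ and viewed, at most 10 in all, crops included, and the job is handed in when it is done.

Besides the shell and the picture viewer there is one more tool, called as name([rows], argument=value, ...), one row to a line, values as JSON. servo_tool: Moves the arm, as the interface text tells. Its arguments: {"type":"object","properties":{"moves":{"type":"array"}},"required":["moves"]}

```bash
mkdir -p pics; cat > h.py <<'E'
import numpy as np, cv2
from scipy.spatial.transform import Rotation as R
from bench import robot
def cam(name):
    o=robot.get_obs(); s=robot.snapshot(name)
    if name=="wrist":
        T=np.eye(4); T[:3,:3]=R.from_euler('xyz',o['ee_rot']).as_matrix(); T[:3,3]=o['tool_pos']
        T=T@np.array(s['T_tool_cam']); s['Rm'],s['e']=T[:3,:3],T[:3,3]
    else:
        q=np.array(s['orientation'],float); s['e']=np.array(s['eye'],float)
        s['Rm']=q if q.shape==(3,3) else (R.from_euler('xyz',q).as_matrix() if q.size==3 else None)
    return s
def ray(s,u,v):
    d=np.array([(u-s['cx'])/s['fx'],(v-s['cy'])/s['fy']]); p=d.copy()
    for _ in range(20): p=d/(1+s['k1']*(p@p))
    w=s['Rm']@np.array([p[0],p[1],1]); return s['e'],w/np.linalg.norm(w)
def proj(s,P):
    c=s['Rm'].T@(np.array(P)-s['e']); p=c[:2]/c[2]; p=p*(1+s['k1']*(p@p)); return p*[s['fx'],s['fy']]+[s['cx'],s['cy']]
def onz(s,u,v,z):
    e,d=ray(s,u,v); return e+d*(z-e[2])/d[2]
def tri(rs):
    A=sum(np.eye(3)-np.outer(d,d) for e,d in rs); b=sum((np.eye(3)-np.outer(d,d))@e for e,d in rs)
    p=np.linalg.solve(A,b); return p,max(np.linalg.norm((np.eye(3)-np.outer(d,d))@(p-e)) for e,d in rs)
E
python3 - <<'E'
from h import *
ims=[]
for n in("scene","side","wrist"):
    s=cam(n); cv2.imwrite(f'pics/{n}0.png',s['image']); print(n,s.get('orientation'),s['e'],s['fx'],s['k1'])
E
```

```text
scene [-2.34649877  0.01996935 -2.44325656] [-0.01182671  0.7033054   1.06520021] 489.58668030389276 -0.16414455337011605
side [-2.15202004  0.02350749 -0.43654204] [ 0.20315845 -1.00096528  0.83618082] 415.9094427657151 -0.01251801240072733
wrist None [0.55075306 0.08533839 0.38276894] 327.6157348255437 -0.05175454877534967
```

View pics/scene0.png

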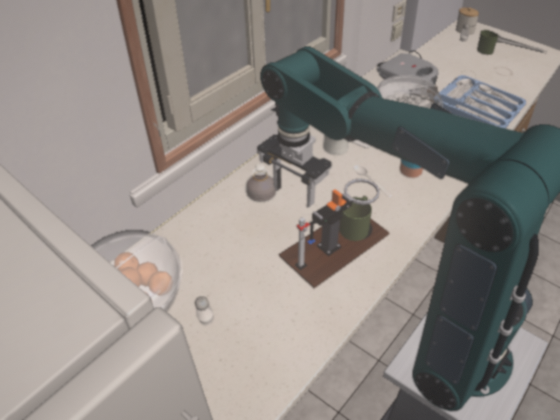

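View pics/side0.png

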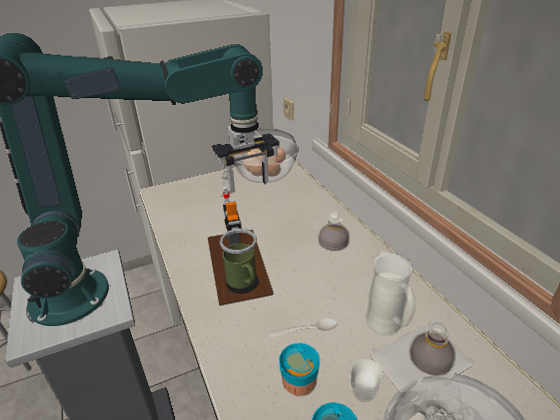

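View pics/wrist0.png

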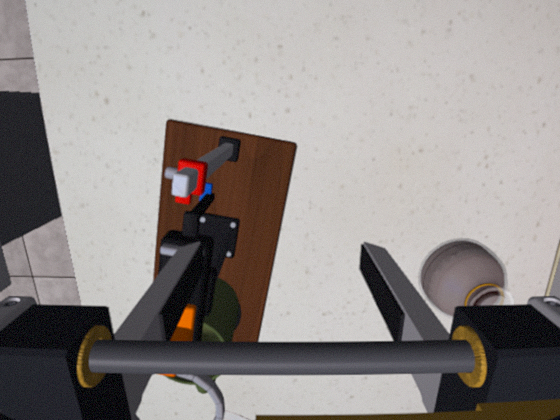

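The pictures show the stand near x 0.45, y 0, with its gauge towards +y. In the scene view the orange lever is at (338,199), the red pointer at (303,227) and the blue index at (312,242). In the wrist view the base corners are at (168,120) and (296,145).

```bash
cat >> h.py <<'E'
def blobs(s):
    h=cv2.cvtColor(s['image'],cv2.COLOR_BGR2HSV); r={}
    for n,a,b in(("orange",(6,170,120),(18,255,255)),("red",(0,170,90),(4,255,255)),("red2",(174,170,90),(180,255,255)),("blue",(108,150,60),(128,255,255))):
        m=cv2.inRange(h,a,b); k,l,st,c=cv2.connectedComponentsWithStats(m)
        r[n]=[(int(st[i][4]),st[i][:4].tolist(),c[i].round(1).tolist()) for i in range(1,k) if st[i][4]>=6]
    return r
E
python3 - <<'E'
from h import *
o=robot.get_obs(); print(o['tool_pos'],o['ee_rot'],o['wrist_force'],o['time']); print(R.from_euler('xyz',o['ee_rot']).as_matrix().round(2))
for n in("scene","side","wrist"):
    s=cam(n); print(n)
    for k,v in blobs(s).items(): print(k,v)
    if n=="wrist":
        for u,v in((168,120),(296,145)): print(onz(s,u,v,.012))
        a=onz(s,296,145,.012); b=onz(s,259,340,.012); print(a-b, np.degrees(np.arctan2(*(a-b)[[1,0]])))
E
```

```text
[5.49558924e-01 4.31468016e-05 1.79103088e-01] [-3.13997132e+00 -1.92963067e-04  1.57078282e+00] [ 0.22190325  0.28149437 -0.02735064] 0.15
[[ 0.  1. -0.]
 [ 1. -0.  0.]
 [ 0. -0. -1.]]
scene
orange [(11, [330, 203, 5, 5], [332.0, 204.9])]
red []
red2 []
blue []
side
orange [(182, [226, 202, 12, 19], [231.3, 211.1]), (13, [309, 362, 4, 6], [310.6, 364.2]), (55, [288, 369, 24, 7], [297.6, 372.6]), (7, [294, 388, 2, 6], [294.9, 390.6])]
red [(19, [223, 192, 6, 6], [225.9, 195.2])]
red2 []
blue []
wrist
orange [(261, [177, 307, 17, 22], [186.6, 318.1]), (20, [165, 374, 10, 3], [169.7, 374.6])]
red [(343, [177, 159, 28, 36], [194.0, 172.4]), (95, [175, 196, 16, 9], [182.6, 199.9])]
red2 []
blue [(90, [199, 183, 13, 18], [205.7, 190.6])]
[0.42551053 0.07393249 0.012     ]
[0.56731181 0.04616174 0.012     ]
[0.04671942 0.26193541 0.        ] 79.88693745726043
```

servo_tool([
  [0, 0, -1.2, 0, 0],
  [0, 0, -2.4, -1, 0],
  [0, 0, -3.6, -2, 0],
  [0, 0, -4.8, -3, 0],
  [0, 0, -6, -4, 0],
  [0, 0, -6, -5, 0],
  [0, 0, -6, -6, 0],
  [0, 0, -6, -7, 0],
  [0, 0, -6, -8, 0],
  [0, 0, -6, -9, 0],
])

```text
time: 1.13
tool_pos: [0.55, -0.0, 0.33]
ee_rot: [3.142, 0.0, 2.518]
wrist_force: [0.1, 0.7, -0.8]
width: 0.0937
finger_force: 0.0
```

servo_tool([
  [0, 0, 0, -1, 0],
  [0, 0, 0, -2, 0],
  [0, 0, 0, -3, 0],
  [0, 0, 0, -4.2, 0],
  [0, 0, 0, -4.2, 0],
  [0, 0, 0, -4.2, 0],
])

```text
time: 1.63
tool_pos: [0.55, 0.0, 0.3299]
ee_rot: [3.142, -0.0, 2.95]
wrist_force: [-0.0, -0.5, -0.6]
width: 0.0939
finger_force: 0.0
```

```bash
python3 - <<'E'
from h import *
o=robot.get_obs(); print(o['tool_pos'],o['ee_rot'],o['time'])
for n in("scene","side","wrist"):
    s=cam(n); cv2.imwrite(f'pics/{n}1.png',s['image']); print(n)
    for k,v in blobs(s).items(): print(k,v)
a=[cv2.imread(f'pics/{n}1.png') for n in("wrist","scene","side")]
cv2.imwrite('pics/c1.png',np.hstack([cv2.resize(a[1][170:290,260:400],(400,343)),cv2.resize(a[2][170:290,160:300],(400,343))]))
E
```

```text
[5.50011875e-01 7.39740676e-06 3.29931371e-01] [ 3.14158793e+00 -2.31665197e-05  2.95002404e+00] 1.6333
scene
orange []
red []
red2 []
blue []
side
orange [(176, [226, 202, 12, 19], [231.4, 211.0]), (13, [309, 362, 4, 6], [310.6, 364.2]), (56, [288, 369, 24, 7], [297.7, 372.6]), (7, [294, 388, 2, 6], [294.9, 390.6])]
red [(19, [223, 192, 6, 6], [225.9, 195.2])]
red2 []
blue []
wrist
orange [(441, [202, 113, 19, 27], [211.2, 126.2]), (516, [176, 114, 23, 30], [186.0, 127.4])]
red [(185, [291, 117, 28, 18], [301.3, 123.7]), (7, [312, 132, 6, 3], [314.9, 133.0])]
red2 [(6, [294, 117, 4, 2], [295.5, 117.5]), (6, [300, 117, 4, 2], [301.5, 117.5])]
blue [(80, [274, 116, 14, 8], [281.1, 118.8])]
```

View pics/wrist1.png

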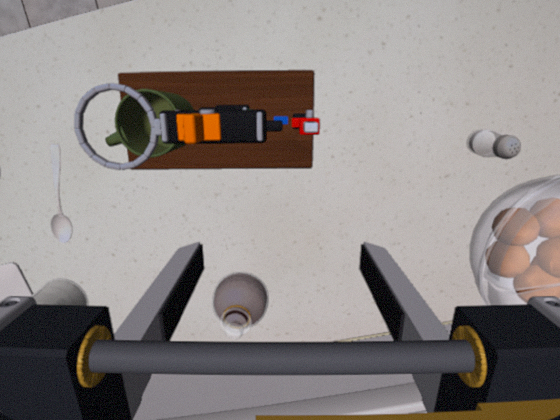

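View pics/c1.png

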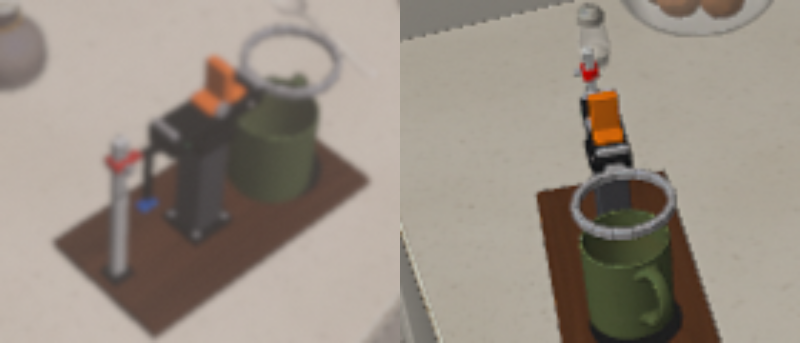

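The wrist view shows the base edges level in the picture, so the tool yaw matches the stand's. The orange lever is at (176–221, 113–143), the blue index at (281,119) and the red pointer at (301,124). The crops show the index well below the pointer. I'll enlarge to separate the fin's faces.

```bash
python3 - <<'E'
from h import *
a=[cv2.imread(f'pics/{n}1.png') for n in("wrist","scene","side")]
k=cv2.INTER_NEAREST
A=cv2.resize(a[0][95:160,150:330],None,fx=4.4,fy=4.4,interpolation=k)
B=cv2.resize(a[1][180:250,290:360],(396,296),interpolation=k);C=cv2.resize(a[2][180:240,200:260],(396,296),interpolation=k)
cv2.imwrite('pics/c2.png',np.vstack([A,np.hstack([B,C])]))
E
```

```text
(no output)
```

View pics/c2.png

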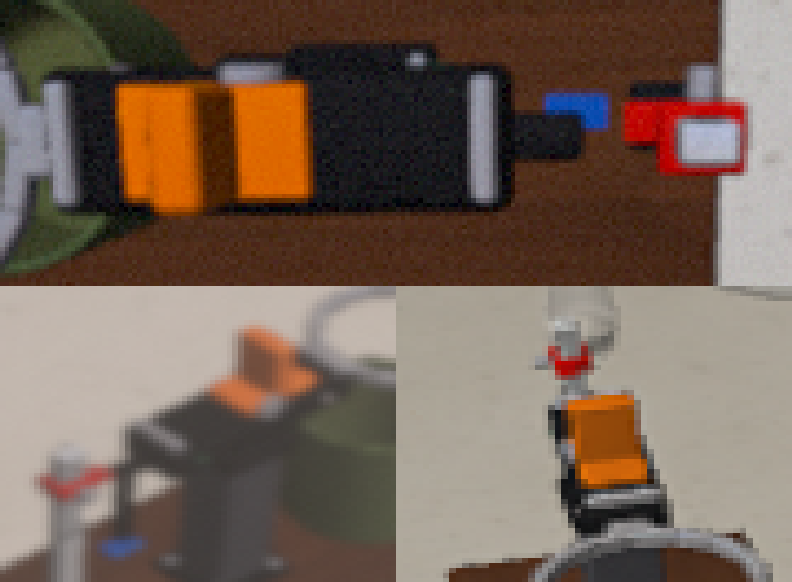

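The enlarged crops give these pixels:

| Point | Wrist | Scene | Side |
|---|---|---|---|
| Fin top centre | (189.2,128.6) | (336.5,192.3) | (230.9,203.1) |
| Red pointer tip | (291.6,123) | (311,222.8) | not read |
| Blue index tip | (288.2,120.2) | (308.2,241.9) | not read |

The lever is at its open end.

```bash
python3 - <<'E'
from h import *
W,S,D=cam("wrist"),cam("scene"),cam("side")
th=np.arctan2(W['Rm'][1,0],W['Rm'][0,0]); y=np.array([np.cos(th),np.sin(th)]); x=np.array([y[1],-y[0]])
print('img x az',np.degrees(th))
fin,e=tri([ray(W,189.2,128.6),ray(S,336.5,192.3),ray(D,230.9,203.1)]); print('fin top',fin,e)
print(tri([ray(W,189.2,128.6),ray(S,336.5,192.3)]),tri([ray(W,189.2,128.6),ray(D,230.9,203.1)]))
p,e=tri([ray(W,291.6,123),ray(S,311,222.8)]); print('pointer',p,e)
q,e=tri([ray(W,288.2,120.2),ray(S,308.2,241.9)]); print('index',q,e)
print('fin z.216',onz(W,189.2,128.6,.216))
for n,(u,v) in dict(ml=(189.2,113.9),mr=(189.2,143.4)).items(): print(n,onz(W,u,v,.216))
c=[onz(W,u,v,.012) for u,v in((119.5,73),(313.5,70),(312.5,167),(131,169.5))]
print(c,[np.degrees(np.arctan2(*(b-a)[[1,0]])) for a,b in((c[0],c[1]),(c[3],c[2]))], np.linalg.norm(c[1]-c[2]))
o=(c[1]+c[2])/2; o=o[:2]-.125*y; print('origin',o,'fin in stand',(fin[:2]-o)@x,(fin[:2]-o)@y,'ptr',(p[:2]-o)@x,(p[:2]-o)@y,'idx',(q[:2]-o)@x,(q[:2]-o)@y)
E
```

```text
img x az 79.12905104413197
fin top [ 0.46859058 -0.07328374  0.21504963] 0.0011122360476350515
(array([ 0.46892021, -0.07283266,  0.21615786]), np.float64(8.679021226079403e-05)) (array([ 0.46833503, -0.07309613,  0.21440141]), np.float64(0.0006769628213668343))
pointer [0.48111611 0.0224421  0.1748749 ] 0.004009430838724987
index [0.48335907 0.02235318 0.10007113] 0.0005026925178762361
fin z.216 [ 0.46898477 -0.072816    0.216     ]
ml [ 0.45587155 -0.0692735   0.216     ]
mr [ 0.48248161 -0.07648249  0.216     ]
[array([ 0.36901998, -0.21303845,  0.012     ]), array([0.42238103, 0.07429037, 0.012     ]), array([0.56624941, 0.04885987, 0.012     ]), array([ 0.51399135, -0.24106152,  0.012     ])] [np.float64(79.4792178254218), np.float64(79.78220407999092)] 0.14609866433770813
origin [ 0.47074053 -0.06118169] fin in stand 0.00017105145702676151 -0.012290344998234157 ptr -0.005581850328285374 0.08407992849342591 idx -0.0033623775431420185 0.08441561407672782
```

servo_tool([
  [0.9, -1.2, 0, -0.05, 0],
  [1.8, -2.4, 0, -0.08, 0],
  [2.64, -3.49, 0, -0.08, 0],
  [2.64, -3.49, 1, -0.08, 0],
  [2.64, -3.49, 2, -0.08, 0],
  [2.64, -3.49, 3, -0.08, 0],
  [2.64, -3.49, 4, -0.08, 0],
  [2.64, -3.49, 5, -0.08, 0],
  [2.64, -3.49, 5.76, -0.08, 0],
  [2.64, -3.49, 5.76, -0.08, 0],
])

```text
time: 2.77
tool_pos: [0.4661, -0.0726, 0.1812]
ee_rot: [3.141, -0.009, 2.961]
wrist_force: [-1.2, 0.1, 0.2]
width: 0.0943
finger_force: 0.0
```

```bash
python3 - <<'E'
from h import *
o=robot.get_obs(); print(o['tool_pos'],o['ee_rot'],o['wrist_force'],o['time'])
w,s,d=[cam(n)['image'] for n in("wrist","scene","side")]
cv2.imwrite('pics/c3.png',np.vstack([np.hstack([cv2.resize(s[170:260,280:380],(400,300)),cv2.resize(d[170:260,180:280],(400,300))]),cv2.resize(w[200:400,:],(800,286))]))
E
```

```text
[ 0.46611565 -0.07262574  0.18121519] [ 3.14075192 -0.00871639  2.9607858 ] [-1.2116078   0.06367028  0.20167598] 2.7667
```

View pics/c3.png

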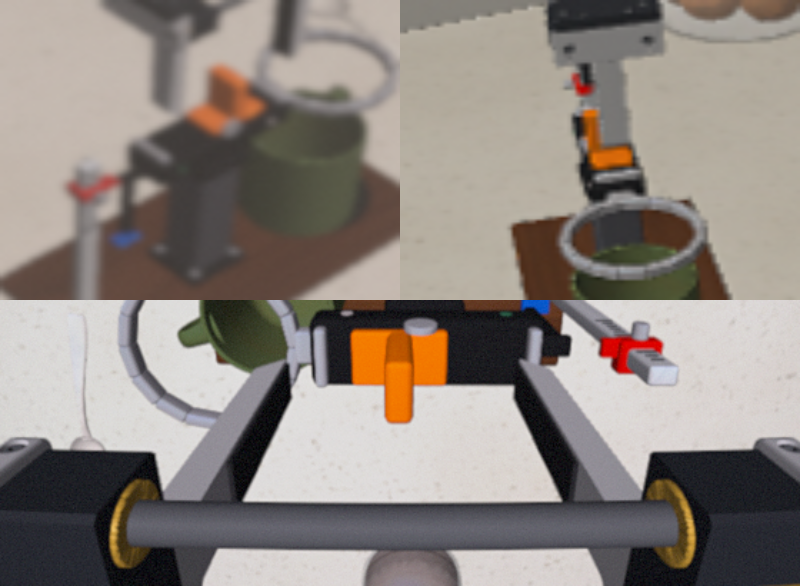

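Fingers straddle the fin: left and right of it at about equal distance. The fin top's centre is near wrist pixel (279,265), and I'm checking the depth along x.

```bash
python3 - <<'E'
from h import *
W=cam("wrist"); o=robot.get_obs(); T=R.from_euler('xyz',o['ee_rot']).as_matrix(); t=np.array(o['tool_pos'])
print('ctrl',t,'tilt',o['ee_rot'], 'fin at .216',onz(W,279.3,265,.216))
P=t-T[:,2]*.035; print('TCP axis at z.216',P,proj(W,P),'tips',proj(W,t+T[:,1]*.047),proj(W,t-T[:,1]*.047))
h=cv2.cvtColor(W['image'],cv2.COLOR_BGR2HSV); m=cv2.inRange(h,(6,170,60),(18,255,255)); 
print([(r,np.flatnonzero(m[r])[[0,-1]].tolist(),int(np.median(h[r,275:285,2]))) for r in range(218,292,3) if m[r].any()])
E
```

```text
ctrl [ 0.4697874  -0.0735805   0.18794286] tilt [-3.14130798  0.00319287  2.96130122] fin at .216 [ 0.47388786 -0.07480677  0.216     ]
TCP axis at z.216 [ 0.46967924 -0.07355065  0.22294268] [280.07090258 263.68460576] tips [350.33110688 239.89780102] [210.10472314 239.87329607]
[(218, [246, 313], 184), (221, [246, 313], 185), (224, [246, 313], 186), (227, [246, 313], 187), (230, [247, 313], 190), (233, [155, 388], 194), (236, [155, 387], 243), (239, [247, 312], 242), (242, [247, 312], 243), (245, [247, 312], 242), (248, [247, 312], 242), (251, [270, 288], 242), (254, [270, 288], 242), (257, [270, 288], 241), (260, [271, 288], 241), (263, [271, 288], 241), (266, [271, 288], 241), (269, [271, 288], 239), (272, [271, 287], 239), (275, [275, 284], 198)]
```

The fin is centred within 2 mm both ways, so I'll close now.

servo_tool([
  [0, 0, 0, 0, 1],
  [0, 0, 0, 0, 1],
  [0, 0, 0, 0, 1],
  [0, 0, 0, 0, 1],
  [0, 0, 0, 0, 1],
  [0, 0, 0, 0, 1],
  [0, 0, 0, 0, 1],
  [0, 0, 0, 0, 1],
])

```text
time: 3.63
tool_pos: [0.4688, -0.0733, 0.1859]
ee_rot: [3.142, -0.0, 2.961]
wrist_force: [0.8, 0.5, 0.0]
width: 0.0438
finger_force: 0.0
```

servo_tool([
  [0, 0, 0, 0, 1],
  [0, 0, 0, 0, 1],
  [0, 0, 0, 0, 1],
  [0, 0, 0, 0, 1],
  [0, 0, 0, 0, 1],
  [0, 0, 0, 0, 1],
  [0, 0, 0, 0, 1],
  [0, 0, 0, 0, 1],
  [0, 0, 0, 0, 1],
  [0, 0, 0, 0, 1],
])

```text
time: 4.47
tool_pos: [0.4687, -0.0739, 0.186]
ee_rot: [-3.14, 0.0, 2.961]
wrist_force: [-0.3, -3.7, 0.2]
width: 0.0113
finger_force: 30.0
```

servo_tool([
  [0, -0.03, 0, 0, 1],
  [0, -0.03, -0.15, 0, 1],
  [0, -0.03, -0.3, 0, 1],
  [0, -0.03, -0.5, 0, 1],
  [0, -0.03, -0.8, 0, 1],
  [0, -0.03, -1.1, 0, 1],
  [0, -0.03, -1.5, 0, 1],
  [0, -0.03, -1.9, 0, 1],
  [0, -0.03, -2.2, 0, 1],
  [0, -0.03, -2.4, 0, 1],
])

```text
time: 5.3
tool_pos: [0.4687, -0.074, 0.2479]
ee_rot: [-3.142, 0.001, 2.962]
wrist_force: [0.5, -2.2, -5.3]
width: 0.0113
finger_force: 30.0
```

servo_tool([
  [0, 0, 0, 0, 1],
  [0, 0, 0, 0, 1],
  [0, 0, 0, 0, 1],
  [0, 0, 0, 0, 1],
])

```text
time: 5.63
tool_pos: [0.4687, -0.074, 0.2459]
ee_rot: [3.141, 0.0, 2.962]
wrist_force: [0.0, -1.9, -2.9]
width: 0.0109
finger_force: 30.0
```

```bash
python3 - <<'E'
from h import *
o=robot.get_obs(); print(o['tool_pos'],o['wrist_force'])
W,S,D=cam("wrist"),cam("scene"),cam("side")
w,s,d=[c['image'] for c in(W,S,D)]
print(blobs(W)['red'],blobs(W)['blue'],proj(W,[.481,.022,.175]),proj(W,[.483,.022,.16]))
n=cv2.INTER_NEAREST
cv2.imwrite('pics/c4.png',np.vstack([np.hstack([cv2.resize(s[200:260,285:345],(400,300),interpolation=n),cv2.resize(d[160:220,200:260],(400,300),interpolation=n)]),cv2.resize(w[100:280,220:500],(466,300),interpolation=n).copy().repeat(1,0) if 0 else cv2.resize(w[120:240,240:560],(800,300),interpolation=n)]))
E
```

```text
[ 0.46866472 -0.07397617  0.24586556] [ 1.04631664e-03 -1.88583492e+00 -2.89168631e+00]
[(288, [393, 198, 33, 20], [405.6, 204.7])] [(123, [365, 194, 19, 11], [374.5, 198.0])] [390.52420202 202.54844351] [385.53394047 200.09525151]
```

View pics/c4.png

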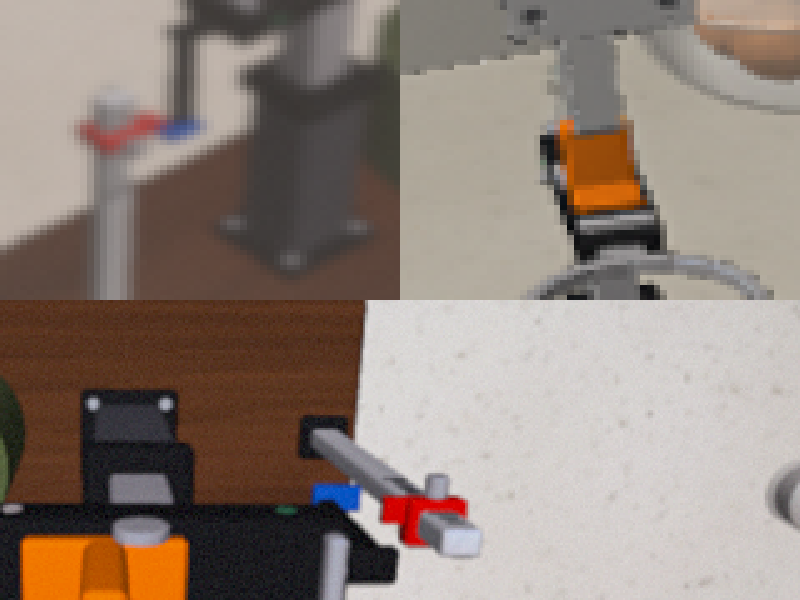

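The leg has risen about 60 mm with the lever still open. The index tip is now at wrist (383.6,198.8) and the pointer tip at (392.8,204). In the scene crop the index is slightly below the pointer.

```bash
cat >> h.py <<'E'
def wristat(s,pos,rot):
    s=dict(s); T=np.eye(4); T[:3,:3]=R.from_euler('xyz',rot).as_matrix(); T[:3,3]=pos; T=T@np.array(s['T_tool_cam']); s['Rm'],s['e']=T[:3,:3],T[:3,3]; return s
Y=np.array([np.sin(np.radians(10.4)),np.cos(np.radians(10.4)),0]); X=np.array([Y[1],-Y[0],0]); O=np.array([.4707,-.0612,0])
st=lambda P:(np.array([(P-O)@X,(P-O)@Y,P[2]])*1e3).round(1)
def onplane(s,u,v,n,c):
    e,d=ray(s,u,v); return e+d*((c-(e-O)@n)/(d@n))
E
python3 - <<'E'
from h import *
W,S=cam("wrist"),cam("scene"); A=wristat(W,[.55001,0,.32993],[3.14159,0,2.95002])
print('idx pose1 z.0975',st(onz(A,288.2,120.2,.0975)),'now z.1575',st(onz(W,383.6,198.8,.1575)))
p1=tri([ray(A,291.6,123),ray(W,392.8,204)]); print('ptr W-W',st(p1[0]),p1[1])
for y in(.082,.084,.086): print(y,'ptr now (bottom edge)',st(onplane(W,392.8,204,Y,y)))
for n,(u,v) in dict(pt=(311,222.8)).items():
    for y in(.082,.084,.086):print(n,st(onplane(S,u,v,Y,y)))
im=S['image'].astype(float); r=im[:,:,2]-im[:,:,1]; b=im[:,:,0]-im[:,:,2]
print('red');print(r[218:234,298:318].astype(int));print('blue');print(b[218:234,304:320].astype(int))
E
```

```text
idx pose1 z.0975 [-2.1 84.9 97.5] now z.1575 [ -3.5  82.9 157.5]
ptr W-W [ -2.   87.3 170.3] 0.0003557544335360422
0.082 ptr now (bottom edge) [ -6.7  82.  185.6]
0.084 ptr now (bottom edge) [ -5.1  84.  180. ]
0.086 ptr now (bottom edge) [ -3.5  86.  174.5]
pt [ -8.4  82.  175.5]
pt [-10.5  84.  178.6]
pt [-12.5  86.  181.7]
red
[[ 11  10   8   6   5   7   8  10  12  11  11  11   8   6   5   6   9  11
   11  12]
 [ 10   8   7   5   4   5   6  10  11  11  11  10   8   5   5   6   9  11
   12  11]
 [ 10   8   6   4   3   4   7   9  11  13  12  10   9   6   5   7   9  11
   12  12]
 [  9   6   5   5   5   5   8  13  19  22  18  13   8   6   5   6   8  10
   11  11]
 [  9   7   5   5   4   6  14  26  41  45  35  22  12   7   4   5   8  11
   11  11]
 [ 16  11   6   5   6  10  28  51  72  76  61  38  19   5   1   0   4   8
   11  12]
 [ 36  23  10   7   9  20  44  74  95  94  78  49  19  -2  -8  -9  -3   4
   10  10]
 [ 60  44  24  18  27  44  67  90  98  85  63  33   3 -13 -16 -15  -7   2
    9  10]
 [ 69  65  50  50  62  75  81  83  73  54  32   9 -10 -16 -12  -8  -2   6
   10  10]
 [ 
[... 1258 characters left out ...]
3  -18
   -20  -20]
 [ -83  -85  -77  -54  -20   24   59   67   58   42   19   -4  -17  -19
   -21  -20]
 [ -62  -48  -41  -30  -13   13   38   39   24    9   -6  -15  -19  -20
   -21  -21]
 [ -30  -19  -17  -19  -15   -6    5    3   -5  -12  -17  -20  -20  -21
   -23  -25]
 [ -14   -8  -11  -16  -18  -17  -14  -14  -18  -19  -20  -19  -20  -23
   -27  -29]
 [  -9   -8  -12  -16  -19  -20  -19  -20  -20  -20  -20  -22  -24  -29
   -32  -32]
 [ -11  -14  -16  -18  -21  -20  -20  -21  -21  -21  -24  -26  -30  -32
   -33  -32]
 [ -12  -16  -20  -20  -21  -20  -20  -20  -22  -25  -28  -30  -32  -33
   -33  -33]
 [ -12  -18  -20  -20  -20  -20  -21  -23  -26  -29  -31  -32  -33  -34
   -33  -32]]
```

servo_tool([
  [0, 0, -0.2, 0, 1],
  [0, 0, -0.4, 0, 1],
  [0, 0, -0.6, 0, 1],
  [0, 0, -0.6, 0, 1],
  [0, 0, -0.6, 0, 1],
  [0, 0, -0.6, 0, 1],
  [0, 0, -0.6, 0, 1],
])

```text
time: 6.47
tool_pos: [0.4687, -0.074, 0.2612]
ee_rot: [3.141, 0.0, 2.962]
wrist_force: [-0.2, -1.2, -3.0]
width: 0.0115
finger_force: 30.0
```

```bash
cat > lv.py <<'E'
from h import *
import sys
o=robot.get_obs(); z=o['tool_pos'][2]; print(o['tool_pos'],o['ee_rot'],o['wrist_force'],o['time'])
N=4; L=[cam("scene") for _ in range(N)]; S=L[0]; im=np.mean([s['image'].astype(float) for s in L],0)
P=O-.003*X+.083*Y+[0,0,.165]
j=lambda d:(proj(S,P+.002*d)-proj(S,P-.002*d))/4
dy,dz=j(Y),j(np.array([0,0,1.])); print('px/mm Y',dy,'Z',dz)
def cen(ch,c0,c1,th):
    return [(c,round(float((np.arange(210,240)*w).sum()/w.sum()),2)) for c in range(c0,c1) for w in [np.clip(ch[210:240,c]-th,0,None)] if w.sum()>40]
r=cen(im[:,:,2]-im[:,:,1],300,312,20); b=cen(im[:,:,0]-im[:,:,2],303,318,0); print(r);print(b)
f=lambda q:[round(v-c*dy[1]/dy[0],2) for c,v in q]   # offset along the Y line
print('red off',f(r));print('blue off',f(b)); print('mm per row off',1/(dz[1]-dz[0]*dy[1]/dy[0]))
w=cam("wrist"); print(blobs(w)['red'],blobs(w)['blue'])
n=cv2.INTER_NEAREST
cv2.imwrite(sys.argv[1],np.vstack([cv2.resize(im[205:245,285:345].astype(np.uint8),(600,400),interpolation=n),cv2.resize(w['image'][180:230,350:500],(600,200),interpolation=n)]))
E
python3 lv.py pics/l1.png
```

```text
[ 0.4686783  -0.07401044  0.26116149] [3.14147215e+00 3.07885375e-04 2.96151867e+00] [-0.15146137 -1.24585916 -3.04256196] 6.4667
px/mm Y [-0.29510548  0.18967051] Z [ 0.00992783 -0.27177067]
[(300, 227.73), (301, 227.89), (302, 227.51), (303, 226.76), (304, 225.69), (305, 224.93), (306, 224.52), (307, 224.44), (308, 224.51), (309, 225.93)]
[(309, 221.35), (310, 221.58), (311, 221.48), (312, 221.16), (313, 220.81), (314, 220.59)]
red off [np.float64(420.55), np.float64(421.35), np.float64(421.61), np.float64(421.5), np.float64(421.08), np.float64(420.96), np.float64(421.19), np.float64(421.76), np.float64(422.47), np.float64(424.53)]
blue off [np.float64(419.95), np.float64(420.82), np.float64(421.37), np.float64(421.69), np.float64(421.98), np.float64(422.4)]
mm per row off -3.7680416685030216
[(259, [388, 194, 32, 19], [400.1, 200.2])] [(124, [365, 194, 19, 11], [374.8, 197.9])]
```

View pics/l1.png

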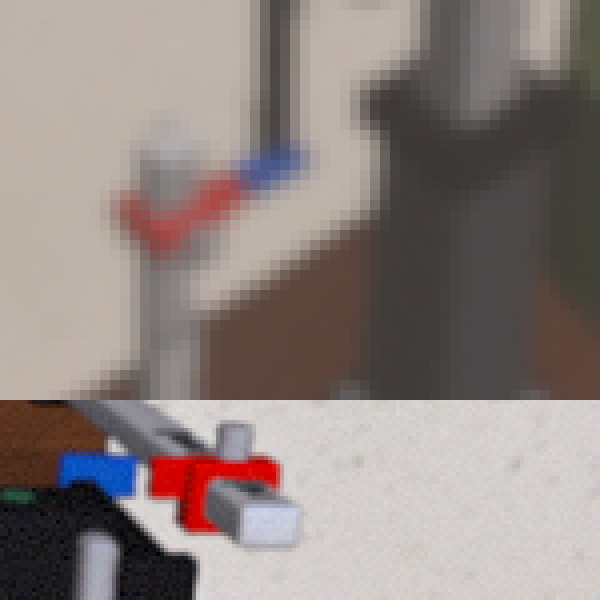

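Index and pointer now look nearly in line in the scene view. In the wrist view the blue tip edge is at u 384.2 and the red tip edge at 387.3. I'll measure that gap at subpixel level against its level prediction.

```bash
cat > gap.py <<'E'
from h import *
L=[cam("wrist") for _ in range(5)]; W=L[-1]; im=np.mean([s['image'].astype(float) for s in L],0)
B=im[:,:,0];Rr=im[:,:,2]
def edge(p,cs,up):  # half-level crossing
    lv=(p.min()+p.max())/2
    for i in range(len(p)-1):
        if (p[i]<lv)!=(p[i+1]<lv) and (p[i+1]>p[i])==up: return cs[i]+(lv-p[i])/(p[i+1]-p[i])
rb=[];rr=[]
for v in range(193,206):
    c=np.arange(377,387); e=edge(Rr[v,c],c,True)           # blue(low R)->white
    c2=np.arange(384,394); g=edge(B[v,c2],c2,False)         # white->red (low B)
    print(v,e and round(e,2),g and round(g,2),B[v,380:393].astype(int),Rr[v,380:393].astype(int))
np.save('pics/wim.npy',im)
# prediction when level
z=robot.get_obs()['tool_pos'][2]-.2612+.1703
i=onz(W,384,198.5,z+.0025); print('index top edge',st(i))
for dzz in(-.004,-.002,0,.002,.004,.006): 
    p=i+.003*Y; p[2]=z-.0025+dzz; print('pointer higher by',dzz,'-> gap px',(proj(W,p)-proj(W,i)).round(2))
E
python3 gap.py
```

```text
193 377.11 None [180 159 127 104  92  87  89  87  83  85  93 107 126] [154 129  89  70  81  82  86  90  98 104 107 115 130]
194 378.61 386.43 [169 165 162 148 116  92  82  67  43  35  39  46  60] [ 71  63  41  40  64  78  83 103 135 160 164 162 166]
195 383.36 386.38 [191 191 191 186 152 116  90  52  15   0   0   0   0] [ 10   3   0  32  80  99  89 102 161 207 220 219 214]
196 383.22 386.52 [194 195 197 197 187 164 124  66   7   1   0   1   0] [  3   5   5  64 134 155 125 110 160 206 217 216 215]
197 383.38 386.92 [194 195 191 192 194 196 162  93  24   0   0   0   1] [  9  10   4  67 154 195 169 129 165 205 212 210 210]
198 383.36 387.08 [193 191 191 188 187 202 174 107  34   0   0   0   0] [ 10   2   0  72 160 207 188 141 169 205 211 210 209]
199 383.25 387.0 [193 192 190 192 200 206 173 103  29   0   0   0   0] [ 10   7   9  87 179 214 186 140 173 204 209 210 208]
200 383.19 386.74 [190 189 190 193 208 210 161  85  16   0   1   0   0] [  4   1  10  90 187 216 176 133 172 203 210 207 207]
201 383.14 386.63 [190 190 187 185 202 208 152  75  14   0   0   2   0] [  9   5  19  96 188 21
[... 151 characters left out ...]
 206]
203 382.96 386.72 [181 178 174 176 196 204 159  90  38  18  15  18  21] [ 49  50  57 115 188 210 176 150 183 203 206 206 206]
204 379.8 386.9 [167 173 173 182 202 207 183 144 108  95  95  96  97] [125 136 140 168 205 213 193 178 187 197 199 199 201]
205 378.92 387.99 [175 197 205 207 210 209 206 200 181 172 173 172 174] [178 205 210 214 217 216 210 206 197 193 192 190 193]
index top edge [ -3.7  83.3 172.5]
pointer higher by -0.004 -> gap px [ 0.29 -2.49]
pointer higher by -0.002 -> gap px [ 0.92 -1.94]
pointer higher by 0 -> gap px [ 1.56 -1.39]
pointer higher by 0.002 -> gap px [ 2.2  -0.84]
pointer higher by 0.004 -> gap px [ 2.86 -0.28]
pointer higher by 0.006 -> gap px [3.52 0.29]
```

```bash
python3 - <<'E'
from h import *
n=cv2.INTER_NEAREST
a=cv2.imread('pics/wrist0.png')[130:230,150:260]; b=np.load('pics/wim.npy').clip(0,255).astype(np.uint8)
A=cv2.resize(a,(440,400),interpolation=n); B=cv2.resize(b[155:230,345:435],(360,300),interpolation=n)
C=cv2.resize(b[200:300,220:345],(360,288),interpolation=n)
D=cv2.resize(cv2.imread('pics/wrist1.png')[105:145,270:325],(440,188*440//440),interpolation=n)
l=np.vstack([A,D]); r=np.vstack([B,C]); cv2.imwrite('pics/c5.png',np.hstack([l,r]))
E
```

```text
(no output)
```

View pics/c5.png

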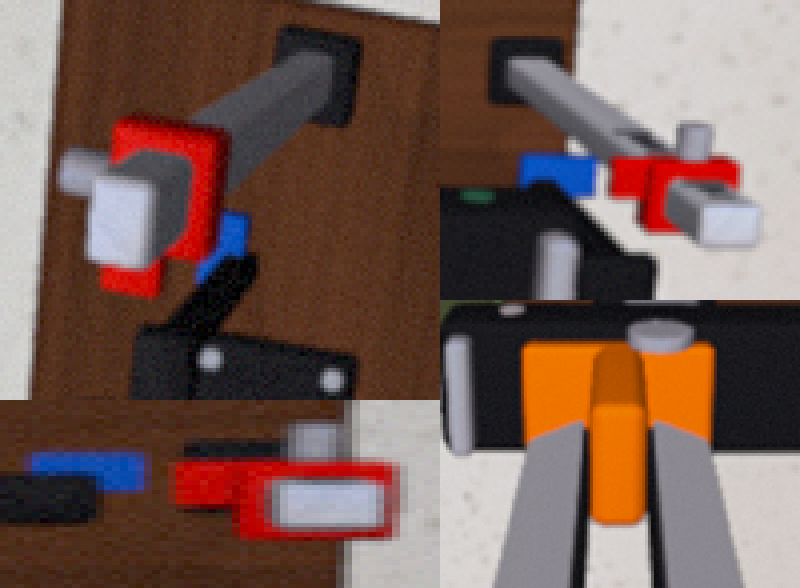

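The composite shows the pointer tip's top edge in the first wrist view at (175,202)–(190,204), the index's bottom-right corner there at (212.5,183.8), and the fin firmly held. That gives a wide baseline to triangulate from.

```bash
python3 - <<'E'
from h import *
W=cam("wrist"); A=wristat(W,[.55001,0,.32993],[3.14159,0,2.95002]); Z=wristat(W,[.54956,.00004,.1791],[-3.13997,-.0002,1.57078])
print('idx pose0 corner z.0925',st(onz(Z,212.5,183.75,.0925)))
# index top edge mid pose1 (4.4 crop) and now: known heights -> y,x of tip in each pose
print('idx pose1',st(onz(A,288.2,120.5,.0975)),'now',st(onz(W,383.25,199.5,.1728)))
for n,r in dict(p0now=[ray(Z,182.5,203.1),ray(W,388.4,199.7)],p0p1=[ray(Z,182.5,203.1),ray(A,291.8,122.5)],all=[ray(Z,182.5,203.1),ray(A,291.8,122.5),ray(W,388.4,199.7)]).items():
    p,e=tri(r); print(n,st(p),round(e*1e3,2))
# gauge top corners check: bar top face at z .198: now corners & pose0
c0=[(150+x/4,130+y/4) for x,y in((88,260),(142,268),(153,182),(97,178))]; c1=[(345+(x-440)/4,155+y/4) for x,y in((701,247),(760,244),(755,205),(700,207))]
m0,m1=np.mean(c0,0),np.mean(c1,0); p,e=tri([ray(Z,*m0),ray(W,*m1)]); print('bar top (expect x?,105,198)',st(p),e*1e3)
# carry slip check: fin top in wrist now
im=np.load('pics/wim.npy'); t=[(220+(x-440)/2.88,200+(y-300)/2.88) for x,y in((591,404),(645,404),(591,524),(645,524))]
print('fin px width',t[1][0]-t[0][0],'front',st(onz(W,(t[0][0]+t[1][0])/2,t[0][1],.2913)),'back',st(onz(W,(t[2][0]+t[3][0])/2,t[2][1],.2913)))
E
```

```text
idx pose0 corner z.0925 [ 2.3 81.2 92.5]
idx pose1 [-1.8 84.9 97.5] now [ -2.9  82.6 172.8]
p0now [ -2.5  86.4 174.3] 0.81
p0p1 [ -2.   86.7 175.6] 0.6
all [ -2.4  86.7 174.3] 0.95
bar top (expect x?,105,198) [  1.3 104.7 197.7] 0.6188340082910956
fin px width 18.75 front [-14.  -12.  291.3] back [ 12.6 -12.  291.3]
```

The pointer centre comes out at z ≈ 172 mm; the same method put the bar top at 197.7 mm against the true 198 mm. The index is at ≈ 170.3 mm, so raise 2 mm.

servo_tool([
  [0, 0, -0.04, 0, 1],
  [0, 0, -0.08, 0, 1],
  [0, 0, -0.08, 0, 1],
  [0, 0, -0.08, 0, 1],
  [0, 0, -0.08, 0, 1],
  [0, 0, -0.08, 0, 1],
])

```text
time: 7.52
tool_pos: [0.4687, -0.074, 0.2629]
ee_rot: [3.141, -0.0, 2.962]
wrist_force: [-0.3, -0.9, -4.4]
width: 0.0113
finger_force: 30.0
```

```bash
python3 lv.py pics/l2.png | grep -v px
```

```text
[ 0.46867385 -0.07400623  0.26293421] [ 3.14147038e+00 -5.88792934e-05  2.96159107e+00] [-0.34232053 -0.92391757 -4.38652763] 7.5167
[(300, 227.72), (301, 227.88), (302, 227.52), (303, 226.76), (304, 225.69), (305, 224.93), (306, 224.53), (307, 224.41), (308, 224.45), (309, 225.74)]
[(309, 220.9), (310, 221.07), (311, 221.01), (312, 220.76), (313, 220.46), (314, 220.2)]
red off [np.float64(420.54), np.float64(421.34), np.float64(421.62), np.float64(421.5), np.float64(421.08), np.float64(420.96), np.float64(421.2), np.float64(421.73), np.float64(422.41), np.float64(424.34)]
blue off [np.float64(419.5), np.float64(420.31), np.float64(420.9), np.float64(421.29), np.float64(421.63), np.float64(422.01)]
mm per row off -3.7680416685030216
[(251, [387, 193, 32, 19], [399.3, 199.5])] [(121, [365, 194, 19, 11], [374.3, 198.1])]
```

Collinear in the scene view (421.1 against 421.1). Now slide the lever.

servo_tool([
  [0, 0.1, 0, 0, 1],
  [0, 0.25, 0, 0, 1],
  [0, 0.4, 0, 0, 1],
  [0, 0.55, 0, 0, 1],
  [0, 0.7, 0, 0, 1],
  [0, 0.85, 0, 0, 1],
  [0, 0.95, 0, 0, 1],
  [0, 1.05, 0, 0, 1],
  [0, 1.12, 0, 0, 1],
  [0, 1.12, 0, 0, 1],
])

```text
time: 8.6
tool_pos: [0.4739, -0.0463, 0.2631]
ee_rot: [-3.141, 0.0, 2.962]
wrist_force: [0.5, -3.9, -5.1]
width: 0.0115
finger_force: 30.0
```

servo_tool([
  [0, 0.05, 0, 0, 1],
  [0, 0.1, 0, 0, 1],
  [0, 0.12, 0, 0, 1],
  [0, 0.12, 0, 0, 1],
  [0, 0.12, 0, 0, 1],
])

```text
time: 9.02
tool_pos: [0.4739, -0.0462, 0.2631]
ee_rot: [-3.136, 0.0, 2.959]
wrist_force: [-0.8, -9.1, -4.3]
width: 0.0117
finger_force: 30.0
```

servo_tool([
  [0, 0.04, 0, 0, 1],
  [0, 0.08, 0, 0, 1],
  [0, 0.08, 0, 0, 1],
  [0, 0.08, 0, 0, 1],
  [0, 0.08, 0, 0, 1],
  [0, 0.08, 0, 0, 1],
])

```text
time: 9.52
tool_pos: [0.4739, -0.046, 0.263]
ee_rot: [-3.133, 0.0, 2.957]
wrist_force: [-0.8, -13.9, -4.4]
width: 0.0112
finger_force: 30.0
```

```bash
python3 lv.py pics/l3.png | grep -v px; python3 - <<'E'
from h import *
b=np.load('pics/wim.npy'); W=cam("wrist"); n=W['image'].astype(float)
for im in(b,n):
    h=cv2.cvtColor(im.clip(0,255).astype(np.uint8),cv2.COLOR_BGR2HSV)
    for v in(220,224,228):
        m=np.flatnonzero(cv2.inRange(h[v:v+1],(6,170,60),(18,255,255))[0]); m=m[(m>200)&(m<340)]; g=np.flatnonzero((h[v,:,1]<60)&(h[v,:,2]>130)); print(v,m[[0,-1]],g[(g>150)&(g<400)].tolist()[:60])
E
```

```text
[ 0.47391373 -0.04600766  0.2630332 ] [-3.13293069e+00  8.77222554e-05  2.95650802e+00] [ -0.7863313  -13.94821797  -4.35433944] 9.5167
[(300, 227.73), (301, 227.89), (302, 227.51), (303, 226.78), (304, 225.68), (305, 224.92), (306, 224.52), (307, 224.38), (308, 224.4), (309, 225.61)]
[(309, 220.82), (310, 220.99), (311, 220.98), (312, 220.74), (313, 220.44), (314, 220.18)]
red off [np.float64(420.55), np.float64(421.35), np.float64(421.61), np.float64(421.52), np.float64(421.07), np.float64(420.95), np.float64(421.19), np.float64(421.7), np.float64(422.36), np.float64(424.21)]
blue off [np.float64(419.42), np.float64(420.23), np.float64(420.87), np.float64(421.27), np.float64(421.61), np.float64(421.99)]
mm per row off -3.7680416685030216
[(247, [358, 193, 32, 19], [370.3, 199.0])] [(144, [335, 193, 20, 12], [345.3, 197.6])]
220 [248 315] [151, 152, 153, 154, 155, 156, 157, 158, 159, 160, 161, 162, 163, 164, 165, 166, 167, 168, 169, 170, 171, 172, 173, 174, 175, 176, 177, 178, 179, 180, 181, 182, 183, 184, 185, 186, 187, 188, 189, 190, 191, 192, 193, 194, 195, 196, 197, 198, 199, 20
[... 927 characters left out ...]
 364, 365, 366, 367, 368, 369, 370, 371, 372, 373, 374, 375, 376, 377]
224 [247 314] [151, 152, 153, 154, 155, 156, 157, 158, 159, 160, 161, 162, 163, 164, 165, 166, 167, 168, 169, 170, 171, 172, 173, 174, 175, 176, 177, 178, 179, 180, 182, 183, 184, 185, 186, 187, 188, 330, 331, 332, 333, 334, 335, 336, 362, 363, 364, 365, 366, 367, 368, 369, 370, 371, 372, 373, 374, 375, 376, 377]
228 [248 314] [151, 152, 153, 154, 155, 156, 157, 158, 159, 160, 161, 162, 163, 164, 165, 166, 167, 168, 169, 170, 171, 172, 173, 174, 175, 176, 177, 178, 179, 180, 182, 183, 184, 185, 186, 187, 188, 330, 331, 332, 333, 334, 335, 336, 362, 363, 364, 365, 366, 367, 368, 369, 370, 371, 372, 373, 374, 375, 376, 377]
```

The lever is against its stop: force rose from 4 to 14 N with no further travel. The index is still level, and the hold is steady. Handing in.

```bash
python3 -c "
from bench import robot
print(robot.close_job())"
```

```text
the job is handed in; nothing more can be done
None
```

I raised the leg to the red pointer (level to about 1–2 mm by my measurements), slid the orange lever to its closed stop, and handed the job in at about 10 s with the gripper still holding it there; no verdict came back.

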